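# Show a tested module's contacts to the inspection camera

## Robot

A 6-joint arm with a two-finger parallel gripper is mounted at the origin on a cart in front of the work surface, level with it; the furniture and walls round the work are solid. World frame = base frame: x ahead of the robot, y to its left, z up, the work surface at z = 0. Lengths are in mm, angles in rad, forces in N, time in s.
With the tool pointing down it reaches from about 150 to 775 mm from the base axis. Payload 6.1 kg.
Tool frame: the origin (TCP) lies midway between the tips of the shut fingers; the grasp point (between the pads) lies 19 mm behind it (manip.grasp_offset is the distance from the TCP to the grasp point, in mm); z points along the fingers, y is the line along which they close (so a half turn about z gives the same grasp; the last joint's range is limited). The gripper opens to 85 mm and grips with 20 to 120 N. Pads are 22 mm wide; open, the fingers measure 114 mm over their backs; the gripper's body (76 mm by 85 mm) begins 54 mm behind the grasp point. The pads swing forward as they close: fully open they stand 13 mm farther back than shut.
Start: joints at [-1.229, 0.126, -0.04, 1.405, 0, 1.571], TCP at [175.964, -494.616, 231.295] pointing down, gripper open.
Joint ranges: [-2.72, 2.72], [-0.95, 1.95], [-1.27, 1.35], [-1.78, 2.02], [-1.46, 1.47], [-3.14, 3.14]. Speed limits (rad/s): [2.39, 2.39, 3.01, 3.14, 3.14, 3.14].

## Interface

Orientations are given as a 3x3 rotation matrix whose columns are the frame's x, y, z axes.
In Python, from rig import telemetry, read_camera, order, spot_in, masks_of, spot_point, manip gives the robot as it stands.
- The arm moves only by the tool move_arm, never from a script. Its argument "increments" is a list of rows, each an object of numbers: "claw": the closure, from 0 (fully open) to 1 (shut); "tx", "ty", "tz": the shift along the tool's x, y, z normalised to -1 to 1, where 1 is 200 mm; "wx", "wy", "wz": the turn, a rotation vector about the tool's x, y, z normalised to -1 to 1, where 1 is 120 degrees. A call has 1 to 8 rows; each row is the pose to reach, as a shift and turn from the pose commanded when the call began, along the tool's axes at that moment; what a row does not reach only later rows make up. A row lasts 1/8 s, in which the tool goes at most 62.5 mm and 10.7 degrees, less where a joint would pass 70% of its speed; a pose out of reach is approached as far as the arm can. A call with a number of a shift or a turn outside -1 to 1 is refused whole. A call with a gripper value outside its range is refused whole. The fingers move at their own pace and stop on an object; "force" is the grip in N (left out, the last holds). Time passes only in rows, so rows that repeat a pose let the fingers close. It gives the time, the measured TCP pose, the force, the opening and the grip force at its end, in the units of the state.
- telemetry.get_state(): the state, without advancing time (a new reading comes with each control period).
- read_camera(name): name is "scene" or "top" or "wrist"; returns a dict with "pixels" (480x640x3 uint8, red, green, blue), "intrinsics" (3x3 intrinsics, pixels), "position" and "rotation" of the camera in the world. Camera axes: x right, y up, looking along -z (the intrinsics and any distortion apply to the point x, -y, -z); pixel columns grow to the right and rows downward; lengths in mm; the calibration is good to about 2 mm. A picture is of the moment at which its call begins. There is no depth.
- order.finish_job(): hands the job in; it is judged then, once.
Trained networks look in the newest picture that a camera, given by its name, has taken for a name from the list of things; names that differ only in an ending like _2 or _b are one class to them, and where a whole thing is asked for, a point or a joint stands for the part that bears it (a point fixed in the world has none). Each returns a list of dicts, best first, with "confidence" (0 to 1); they miss things now and then, are a little off and sometimes report something else, mostly with a low value. They report only what shows in the picture. A call takes as long as a camera call.
- spot_in(camera, target): "position" ([x, y, z] in mm, in world coordinates, good to about 4 mm: the middle of the surface that is visible of it).
- masks_of(camera, target): "mask" (480x640 bool, what is visible of it).
- spot_point(camera, target): "position" ([x, y, z] in mm, in world coordinates, good to about 4 mm: a listed point, or the origin of a listed thing).
The state is a dict: "time_s": time; "joint_pos": joint angles; "dq": joint speeds; "joint_efforts": joint torques, N m; "tcp_pos": TCP position; "orientation": TCP orientation; "force": force on the tool from outside, world axes, zero at the start; "ft_torque": the same for the moment, N m; "width": finger opening in mm; "grip_force": force on a finger pad.
Only numpy, scipy, OpenCV 4.12 (cv2) and the standard library are available. Lean on these libraries where they do the work, as an engineer would, in place of code of your own. Each camera call takes 0.05 s, during which the arm holds its last target. There are 200 camera calls.

## Task

The plug-in module in the bench tester has finished its run and its contacts must be checked: press the round key to stop the test, then hold the square key fully down for about a second and a half so that the module discharges, then push the eject plunger fully down so that the module rises in its bay; one key at a time, and leave the bar-shaped start key alone. Then lift the module out and hold it up in front of the inspection camera, right way up and leaning as the camera does, so that its contact strip faces the lens squarely, centred on the lens axis and 10 cm from the lens, without touching the camera or disturbing the other things on the bench. Finish while holding it there, still: do not put it down or let go.

Things in the scene. Friction and masses are not known exactly. Their poses are not given: they have to be found in the camera images.
- tester: fixed grey bench tester, 150 mm (x) by 180 mm (y), flat top at 64 mm; origin at the centre of its underside, x away from the row of keys, z up. On its top, in this frame (mm): round key at x -42, y 52; square key at -42, 0; bar key at -42, -52; eject plunger at 30, 52; the module's bay at 30, -35
- round_key (a joint): stop key: grey round spring key, 18 mm across, on the near edge of the tester's top; 0 = up, 0.005 = fully down (m); springs back; fully down takes 4.6 N
- round_key_top (a point): centre of the round key's top face (9 mm above the tester's top when up)
- square_key (a joint): discharge key: grey square spring key, 17 mm, the middle one of the row; 0 = up, 0.005 = fully down; springs back; fully down takes 4.6 N
- square_key_top (a point): centre of the square key's top face (9 mm above the tester's top when up)
- bar_key (a joint): start key: grey oblong spring key 11 x 28 mm, at the other end of the row; not to be pressed; 0 = up, 0.005 = down
- eject_plunger (a joint): bright steel plunger with a 19 mm round head, beside the bay; 0 = up, 0.008 = fully down; takes 5 to 8 N and stays down. A lifter in the bay, geared 2 to 1, raises the module by up to 16 mm as it goes down
- eject_plunger_top (a point): centre of the plunger's top face (14 mm above the tester's top when up)
- module: loose black plug-in module, 22 mm thick (x) by 36 mm wide (y) by 56 mm tall (z), 65 to 105 g; origin at the centre of its underside, z up; stands in the tester's bay with 1 mm play all round, axes along the tester's, contact side away from the keys, 6 mm above the tester's top before ejection and 22 mm after. Grip it across its width (y) above the tester's top
- back_plate (a point): point on the module's -x face (plain aluminium plate), 16 mm above its underside, straight behind the contacts
- contacts (a point): centre of the module's contact strip (six brass blades) on its +x face, 16 mm above its underside; axes as the module's
- camera_stand: fixed inspection camera stand behind the work: a dark base plate 110 x 90 mm, a 14 mm post 0.37 m tall at x +36 mm, and a fork that carries the camera head 315 mm up; origin on the base's underside under the head's pivot; the camera looks along its -x
- camera_tilt (a joint): downward tilt of the camera head in the fork (rad): 0 = looks level, 0.5 = looks 0.5 rad below level; stiff, stays as it is
- lens (a point): centre of the front face of the lens barrel (38 mm across), 75 mm ahead of the pivot; its -x axis is the direction in which the camera looks, its y axis level, its z axis the camera's up
- focus (a point): point in the air on the lens axis, 100 mm ahead of the lens front, where the contact strip must be; same axes as the lens: the module is square to the camera when its own x, y and z axes lie along these
- spare_module_1: another such module lying contacts up in the white parts tray: leave alone
- spare_module_2: another such module standing in the white parts tray: leave alone
- screwdriver_orange: screwdriver with an orange handle: leave alone
- eraser: eraser block: leave alone
- flux_tin: round white tin, 38 mm across: leave alone
- loupe: black eye loupe, 35 mm: leave alone

How it is judged (in metres and radians):
On the way, in this order (a step that is already met when the one before it is completed fails the run):
1. the round key is pressed down with the module still seated (value of joint round_key above 0.0035 m and z of module in the frame of tester below 0.018 m), for 0.05 s.
2. the square key is held down for a second, the module still seated (value of joint square_key above 0.0035 m and z of module in the frame of tester below 0.018 m), for 1 s.
3. the eject plunger is down and has raised the module in its bay (value of joint eject_plunger above 0.0065 m and z of module in the frame of tester above 0.025 m), for 0.1 s.
4. the module is out of the bay, carried by the fingers alone (z of module in the frame of tester above 0.075 m and contact force between the fingers and module above 1 N and contact force between module and tester below 0.05 N), for 0.2 s.
At the end, for the whole second after the job is handed in: the fingers alone hold the module still in the air, its underside over 0.15 m above the bench, right way up, contact strip towards the lens, the strip's centre within 15 mm of the point 100 mm in front of the lens, its face and its upright axis within 0.2 rad (11 degrees) of square to the camera (distance between contacts and focus below 0.015 m and angle between the x axis of module and the x axis of focus, either way round below 0.2 rad and angle between the z axis of module and the z axis of focus, either way round below 0.2 rad and x of back_plate in the frame of focus below 0 m and angle between module's own z axis and vertical below 0.9 rad and height (world z) of module above 0.15 m and contact force between the fingers and module above 1 N and contact force between module and tester below 0.05 N and linear speed of module below 0.02 m/s); the arm keeps its last pose, push and grip.
It fails at once if the bar-shaped start key is pressed (value of joint bar_key above 0.002 m).
It fails at once if two keys are down at once (value of joint each of round_key, square_key above 0.002 m).
It fails at once if the camera or its stand is touched (contact force between camera_stand and anything else above 1 N).
It fails at once if the camera is turned (distance of focus from where it was at the start of the episode above 0.008 m).
It fails at once if other things on the bench are disturbed (distance of any of spare_module_1, spare_module_2, screwdriver_orange, eraser, flux_tin, loupe from where it was at the start of the episode above 0.02 m).
It also fails if it takes over 58 s, if anything falls off the work surface, if the arm or the gripper's body presses on something with over 40 N, if the wrist force passes 120 N, or if a joint passes its speed limit or range.

## Working session

There is one attempt and no reset: what is moved stays moved. The work goes in short steps, Python scripts to look and compute and a tool call to move; the robot and the scene stay as the last step left them, time stands still between calls to the robot, and variables do not carry over. Pictures are saved under pics/ and viewed, at most 10 in all, crops included, and the job is handed in when it is done.

Besides the shell and the picture viewer there is one more tool, called after "Call:" by a JSON object that holds its "api" and its "payload", one argument or row to a line. move_arm: Moves the arm, as the interface text tells. Its arguments: {"type":"object","properties":{"increments":{"type":"array"},"force":{"type":"number"}},"required":["increments"]}

```bash
ls; mkdir -p pics
python3 - <<'E'
from rig import telemetry, read_camera, spot_in, spot_point, manip
import cv2,numpy as np
np.set_printoptions(precision=3,suppress=True)
for c in ["scene","top","wrist"]:
    r=read_camera(c); cv2.imwrite(f"pics/{c}0.png",r["pixels"][:,:,::-1])
    print(c,np.array(r["position"]),np.array(r["rotation"]).tolist(),np.array(r["intrinsics"]).tolist(),[k for k in r])
    for t in ["tester","round_key_top","square_key_top","eject_plunger_top","module","contacts","back_plate","camera_stand","lens","focus"]:
        for d in spot_point(c,t)[:2]: print(c,t,np.array(d["position"]),round(d["confidence"],2))
    for t in ["bar_key"]:
        for d in spot_in(c,t)[:2]: print(c,t,np.array(d["position"]),round(d["confidence"],2))
s=telemetry.get_state(); print(s, [m for m in dir(manip) if m[0]!='_'])
E
```

```text
pics
scene [-705.253  503.181  856.037] [[-0.434452780471392, 0.3921573736184064, -0.8108411532830524], [-0.9006741281353593, -0.18308282082049654, 0.3940390788082074], [0.006074244668037013, 0.9014950221920938, 0.4327468411376208]] [[603.2194077786495, 0.0, 321.2584697848144], [0.0, 603.2194077786495, 238.06176731600286], [0.0, 0.0, 1.0]] ['pixels', 'intrinsics', 'position', 'rotation']
scene tester [ 462.1 -235.3   -0.1] 0.78
scene round_key_top [ 603.3 -420.2   -1.7] 0.31
scene square_key_top [ 420.4 -231.6   70.8] 0.55
scene contacts [ 501.3 -275.1   25. ] 0.6
scene back_plate [ 477.1 -269.1   28.8] 0.6
scene camera_stand [737.7  43.8  -0.8] 0.64
scene lens [666.9  35.7 283.8] 0.81
scene bar_key [ 404.7 -278.4   70.1] 0.57
scene bar_key [ 590.7 -412.8   18.5] 0.46
top [ 311.091 -136.621 1689.437] [[-0.029074943546730923, 0.9882506554404324, -0.1500509569423334], [-0.999487808828514, -0.030750852040912522, -0.008860310487454861], [-0.013370402422164043, 0.1497164891396852, 0.9886385614666038]] [[459.6537870193248, 0.0, 313.7413017006364], [0.0, 459.6537870193248, 243.8222108034662
[... 793 characters left out ...]
394, 0.0, 323.7210466193849], [0.0, 405.98778927975394, 238.08561686958697], [0.0, 0.0, 1.0]] ['pixels', 'intrinsics', 'position', 'rotation']
{'time_s': 1.8, 'joint_pos': array([-1.229,  0.126, -0.04 ,  1.405,  0.   ,  1.571]), 'dq': array([-0.001, -0.   , -0.001, -0.001,  0.   , -0.001]), 'joint_efforts': array([  0.002, -43.571,  35.308,   0.002,  -0.   ,  -0.   ]), 'tcp_pos': array([ 175.978, -494.586,  231.27 ]), 'orientation': array([[ 0.942,  0.335,  0.   ],
       [ 0.335, -0.942,  0.   ],
       [ 0.   , -0.   , -1.   ]]), 'force': array([ 0.171, -0.355,  0.767]), 'ft_torque': array([-0.023,  0.019,  0.028]), 'grip_force': 0.0, 'width': 85.26334683822587} ['IKError', 'grasp_offset']
```

View pics/scene0.png

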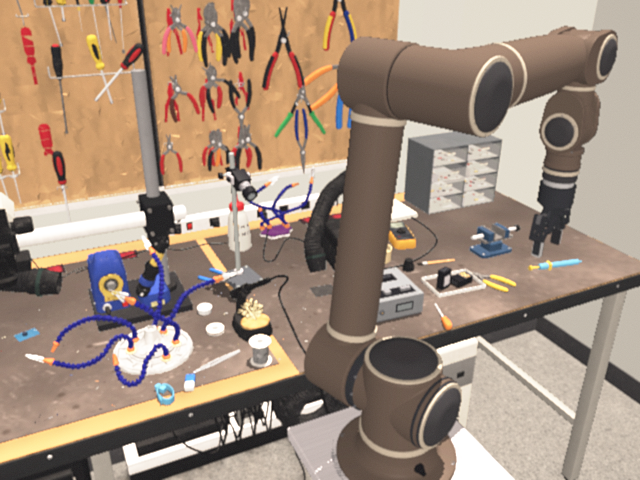

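View pics/top0.png

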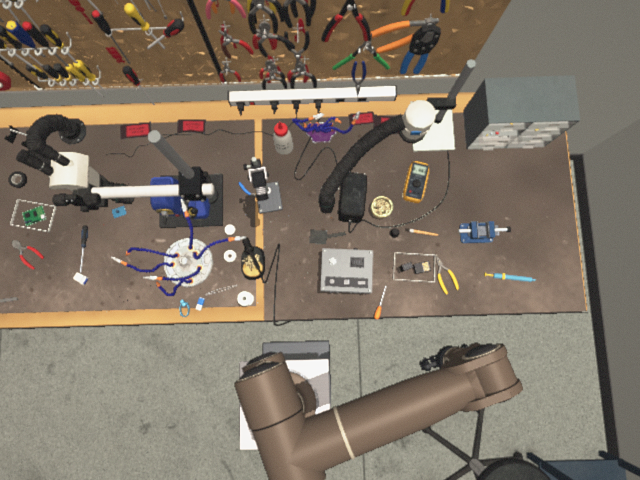

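The scene view shows the tester at about (395,295), and the top view shows it at (346,271), with the camera stand base at about (268,195). The keys face the robot. I'll move the wrist camera over the tester for a closer look.

```bash
cat > h.py <<'E'
import numpy as np
from rig import telemetry
from scipy.spatial.transform import Rotation as Ro
np.set_printoptions(precision=3,suppress=True)
def down(yaw):  # tool z down, tool x at yaw
    c,s=np.cos(yaw),np.sin(yaw); return np.array([[c,s,0],[s,-c,0],[0,0,-1.]])
def inc(p,R):
    s=telemetry.get_state(); R0=s["orientation"]; d=R0.T@(np.array(p)-s["tcp_pos"])
    w=Ro.from_matrix(R0.T@R).as_rotvec()
    print("t",s["time_s"],"tcp",s["tcp_pos"],"shift",d/200,"turn",np.degrees(w)/120)
E
python3 -c "
from h import *
inc([410,-235,250],down(-0.08))"
```

```text
t 1.8 tcp [ 175.978 -494.586  231.27 ] shift [ 1.537 -0.831 -0.094] turn [-0.    -0.     0.201]
```

Call:
{"api": "move_arm", "payload": {
  "increments": [
    {"tx":0.3,"ty":-0.15,"tz":-0.05,"claw":0},
    {"tx":0.58,"ty":-0.3,"tz":-0.09},
    {"tx":0.85,"ty":-0.45,"tz":-0.09},
    {"tx":0.95,"ty":-0.5,"tz":-0.09}
  ]
}}

```text
validation failed for argument at $.in...
```

```bash
python3 -c "
from h import *
inc([410,-235,250],down(-0.08))"
```

```text
t 1.8 tcp [ 175.978 -494.586  231.27 ] shift [ 1.537 -0.831 -0.094] turn [-0.    -0.     0.201]
```

Call:
{"api": "move_arm", "payload": {
  "increments": [
    {"claw":0,"tx":0.3,"ty":-0.15,"tz":-0.05,"wx":0,"wy":0,"wz":0},
    {"claw":0,"tx":0.58,"ty":-0.3,"tz":-0.09,"wx":0,"wy":0,"wz":0},
    {"claw":0,"tx":0.85,"ty":-0.45,"tz":-0.09,"wx":0,"wy":0,"wz":0},
    {"claw":0,"tx":0.95,"ty":-0.5,"tz":-0.09,"wx":0,"wy":0,"wz":0}
  ]
}}

```text
time_s: 2.3
tcp_pos: [322.9, -334.6, 249.7]
orientation: [[0.941, 0.338, 0.001], [0.338, -0.941, -0.0], [0.001, 0.001, -1.0]]
force: [0.2, -0.5, 0.3]
width: 85.3
grip_force: 0.0
```

```bash
python3 -c "
from h import *
inc([410,-235,250],down(-0.08))"
```

```text
t 2.3 tcp [ 322.887 -334.61   249.732] shift [ 0.578 -0.322 -0.001] turn [ 0.    -0.     0.203]
```

Call:
{"api": "move_arm", "payload": {
  "increments": [
    {"claw":0.5,"tx":0.25,"ty":-0.15,"tz":0,"wx":0,"wy":0,"wz":0.08},
    {"claw":1,"tx":0.5,"ty":-0.28,"tz":0,"wx":0,"wy":0,"wz":0.16},
    {"claw":1,"tx":0.578,"ty":-0.322,"tz":0,"wx":0,"wy":0,"wz":0.203},
    {"claw":1,"tx":0.578,"ty":-0.322,"tz":0,"wx":0,"wy":0,"wz":0.203}
  ]
}}

```text
time_s: 2.8
tcp_pos: [409.6, -236.2, 249.2]
orientation: [[0.997, -0.079, -0.0], [-0.079, -0.997, 0.0], [-0.0, -0.0, -1.0]]
force: [-0.1, -0.5, 0.2]
width: 12.3
grip_force: 0.0
```

```bash
cat > look.py <<'E'
from h import *
from rig import read_camera, spot_point, spot_in
import cv2,sys
r=read_camera("wrist"); cv2.imwrite(f"pics/{sys.argv[1]}.png",r["pixels"][:,:,::-1])
for t in ["tester","round_key_top","square_key_top","eject_plunger_top","module","contacts","back_plate"]:
    for d in spot_point("wrist",t)[:3]: print(t,np.array(d["position"]),round(d["confidence"],2))
for d in spot_in("wrist","bar_key")[:2]: print("bar",np.array(d["position"]),round(d["confidence"],2))
np.savez("cam.npz",K=r["intrinsics"],p=r["position"],R=r["rotation"])
print(telemetry.get_state()["tcp_pos"],telemetry.get_state()["orientation"].tolist(),telemetry.get_state()["width"])
E
python3 look.py w1
```

```text
tester [ 461.2 -235.8    2.5] 0.93
round_key_top [ 422.7 -180.7   72.1] 0.93
square_key_top [ 422.8 -232.3   69.6] 0.95
eject_plunger_top [ 491.3 -186.7   77.1] 0.56
[ 408.408 -237.833  249.361] [[0.9964450540196551, -0.08424515814462319, 8.745829850059569e-05], [-0.08424515111968345, -0.9964450551492617, -8.112586785733796e-05], [9.398185063994967e-05, 7.346953220564587e-05, -0.9999999928848198]] -0.36809634939185054
```

View pics/w1.png

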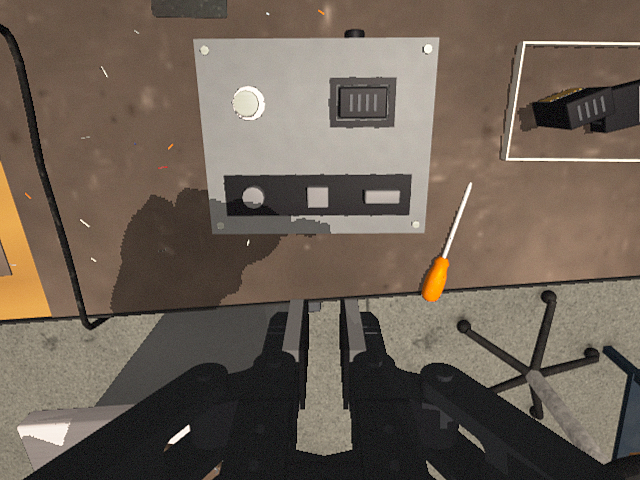

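The wrist view shows the plate corners at about (194,39), (439,38), (212,234) and (425,233). The keys are at (253,196), (317,196) and (381,196), the plunger at (248,103) and the module top at (363,102). I'll fit the tester pose to these pixels.

```bash
cat > fit.py <<'E'
from h import *
from scipy.optimize import least_squares
c=np.load("cam.npz"); 
L=np.array([[75,90,64],[75,-90,64],[-75,90,64],[-75,-90,64],[-42,52,73],[-42,0,73],[-42,-52,73],[30,52,78],[30,-35,70.]])
U=np.array([[194,39],[439,38],[212,234],[425,233],[253,196],[317,196],[381,196],[248,103],[363,102.]])
def proj(P):
    q=(P-c["p"])@c["R"]; q=np.c_[q[:,0],-q[:,1],-q[:,2]]@c["K"].T; return q[:,:2]/q[:,2:]
def T(v,P):
    return P@Ro.from_euler("z",v[2]).as_matrix().T+[v[0],v[1],0]
f=least_squares(lambda v:(proj(T(v,L))-U).ravel(),[461,-235,0],loss="soft_l1",x_scale=[1,1,.01])
print(f.x); print((proj(T(f.x,L))-U)); np.save("tester.npy",f.x)
print(T(f.x,L[4:]))
E
python3 fit.py
```

```text
[ 460.505 -234.864   -0.076]
[[-0.878 -0.922]
 [ 0.796 -1.052]
 [ 0.047 -0.538]
 [-0.687 -0.314]
 [-0.277  1.593]
 [ 0.624  1.345]
 [ 1.565  1.096]
 [-2.312 -0.094]
 [ 0.437  0.362]]
[[ 422.559 -179.836   73.   ]
 [ 418.625 -231.686   73.   ]
 [ 414.691 -283.537   73.   ]
 [ 494.353 -185.283   78.   ]
 [ 487.77  -272.034   70.   ]]
```

```bash
python3 -c "
from h import *
inc([422,-180.5,85],down(-0.076)); inc([422,-180.5,66],down(-0.076))"
```

```text
t 3.25 tcp [ 408.408 -237.833  249.361] shift [ 0.043 -0.291  0.822] turn [ 0.    -0.    -0.004]
t 3.25 tcp [ 408.408 -237.833  249.361] shift [ 0.043 -0.291  0.917] turn [ 0.    -0.    -0.004]
```

Call:
{"api": "move_arm", "payload": {
  "increments": [
    {"claw":1,"tx":0.043,"ty":-0.25,"tz":0.15,"wx":0,"wy":0,"wz":-0.004},
    {"claw":1,"tx":0.043,"ty":-0.291,"tz":0.4,"wx":0,"wy":0,"wz":-0.004},
    {"claw":1,"tx":0.043,"ty":-0.291,"tz":0.65,"wx":0,"wy":0,"wz":-0.004},
    {"claw":1,"tx":0.043,"ty":-0.291,"tz":0.8,"wx":0,"wy":0,"wz":-0.004},
    {"claw":1,"tx":0.043,"ty":-0.291,"tz":0.822,"wx":0,"wy":0,"wz":-0.004},
    {"claw":1,"tx":0.043,"ty":-0.291,"tz":0.822,"wx":0,"wy":0,"wz":-0.004}
  ]
}}

```text
time_s: 4.0
tcp_pos: [422.6, -180.4, 85.8]
orientation: [[0.997, -0.075, 0.001], [-0.075, -0.997, -0.0], [0.001, 0.0, -1.0]]
force: [0.2, 0.4, 0.9]
width: -0.1
grip_force: 0.0
```

```bash
python3 -c "
from h import *
inc([422,-180.5,66.5],down(-0.076));print(telemetry.get_state()['force'])"
```

```text
t 4.0 tcp [ 422.575 -180.4     85.757] shift [-0.003  0.001  0.096] turn [ 0. -0.  0.]
[0.186 0.36  0.927]
```

Call:
{"api": "move_arm", "payload": {
  "increments": [
    {"claw":1,"tx":0,"ty":0,"tz":0.05,"wx":0,"wy":0,"wz":0},
    {"claw":1,"tx":0,"ty":0,"tz":0.075,"wx":0,"wy":0,"wz":0},
    {"claw":1,"tx":0,"ty":0,"tz":0.09,"wx":0,"wy":0,"wz":0},
    {"claw":1,"tx":0,"ty":0,"tz":0.09,"wx":0,"wy":0,"wz":0},
    {"claw":1,"tx":0,"ty":0,"tz":0.09,"wx":0,"wy":0,"wz":0}
  ]
}}

```text
time_s: 4.62
tcp_pos: [422.9, -180.4, 68.0]
orientation: [[0.997, -0.075, 0.002], [-0.075, -0.997, -0.001], [0.002, 0.001, -1.0]]
force: [-1.1, 0.1, 6.2]
width: 0.0
grip_force: 3.4
```

Call:
{"api": "move_arm", "payload": {
  "increments": [
    {"claw":1,"tx":0,"ty":0,"tz":0.01,"wx":0,"wy":0,"wz":0},
    {"claw":1,"tx":0,"ty":0,"tz":0.01,"wx":0,"wy":0,"wz":0},
    {"claw":1,"tx":0,"ty":0,"tz":0.01,"wx":0,"wy":0,"wz":0}
  ]
}}

```text
time_s: 5.0
tcp_pos: [423.0, -180.5, 67.7]
orientation: [[0.997, -0.075, 0.003], [-0.075, -0.997, -0.002], [0.003, 0.001, -1.0]]
force: [-4.9, 1.6, 21.5]
width: 0.1
grip_force: 10.7
```

```bash
python3 -c "
from h import *
inc([418.5,-232,88],down(-0.076));print(telemetry.get_state()['force'])"
```

```text
t 5.0 tcp [ 422.978 -180.454   67.689] shift [-0.003  0.259 -0.101] turn [ 0.001 -0.001  0.   ]
[-4.945  1.558 21.545]
```

Call:
{"api": "move_arm", "payload": {
  "increments": [
    {"claw":1,"tx":0,"ty":0,"tz":-0.1,"wx":0,"wy":0,"wz":0},
    {"claw":1,"tx":0,"ty":0.03,"tz":-0.12,"wx":0,"wy":0,"wz":0},
    {"claw":1,"tx":-0.003,"ty":0.259,"tz":-0.12,"wx":0,"wy":0,"wz":0},
    {"claw":1,"tx":-0.003,"ty":0.259,"tz":-0.12,"wx":0,"wy":0,"wz":0},
    {"claw":1,"tx":-0.003,"ty":0.259,"tz":-0.12,"wx":0,"wy":0,"wz":0}
  ]
}}

```text
time_s: 5.62
tcp_pos: [417.1, -231.4, 88.1]
orientation: [[0.997, -0.076, -0.001], [-0.076, -0.997, 0.001], [-0.001, -0.001, -1.0]]
force: [0.2, 0.3, -0.1]
width: 0.0
grip_force: 0.0
```

```bash
python3 -c "
from h import *
inc([418.5,-232,67],down(-0.076));print(telemetry.get_state()['force'])"
```

```text
t 5.625 tcp [ 417.134 -231.443   88.092] shift [0.007 0.002 0.105] turn [-0.     0.001  0.   ]
[ 0.153  0.292 -0.066]
```

Call:
{"api": "move_arm", "payload": {
  "increments": [
    {"claw":1,"tx":0.005,"ty":0.002,"tz":0.07,"wx":0,"wy":0,"wz":0},
    {"claw":1,"tx":0.005,"ty":0.002,"tz":0.1,"wx":0,"wy":0,"wz":0},
    {"claw":1,"tx":0.005,"ty":0.002,"tz":0.113,"wx":0,"wy":0,"wz":0},
    {"claw":1,"tx":0.005,"ty":0.002,"tz":0.113,"wx":0,"wy":0,"wz":0},
    {"claw":1,"tx":0.005,"ty":0.002,"tz":0.113,"wx":0,"wy":0,"wz":0}
  ]
}}

```text
time_s: 6.25
tcp_pos: [418.8, -231.5, 67.8]
orientation: [[0.997, -0.074, 0.001], [-0.074, -0.997, -0.0], [0.001, 0.0, -1.0]]
force: [-4.3, 2.1, 16.8]
width: -0.3
grip_force: 8.5
```

Call:
{"api": "move_arm", "payload": {
  "increments": [
    {"claw":1,"tx":0,"ty":0,"tz":0.002,"wx":0,"wy":0,"wz":0},
    {"claw":1,"tx":0,"ty":0,"tz":0.002,"wx":0,"wy":0,"wz":0},
    {"claw":1,"tx":0,"ty":0,"tz":0.002,"wx":0,"wy":0,"wz":0},
    {"claw":1,"tx":0,"ty":0,"tz":0.002,"wx":0,"wy":0,"wz":0},
    {"claw":1,"tx":0,"ty":0,"tz":0.002,"wx":0,"wy":0,"wz":0},
    {"claw":1,"tx":0,"ty":0,"tz":0.002,"wx":0,"wy":0,"wz":0},
    {"claw":1,"tx":0,"ty":0,"tz":0.002,"wx":0,"wy":0,"wz":0},
    {"claw":1,"tx":0,"ty":0,"tz":0.002,"wx":0,"wy":0,"wz":0}
  ]
}}

```text
time_s: 7.25
tcp_pos: [418.8, -231.6, 67.7]
orientation: [[0.997, -0.074, 0.001], [-0.074, -0.997, -0.0], [0.001, 0.0, -1.0]]
force: [-5.8, 4.3, 20.2]
width: 0.2
grip_force: 9.8
```

Call:
{"api": "move_arm", "payload": {
  "increments": [
    {"claw":1,"tx":0,"ty":0,"tz":0,"wx":0,"wy":0,"wz":0},
    {"claw":1,"tx":0,"ty":0,"tz":0,"wx":0,"wy":0,"wz":0},
    {"claw":1,"tx":0,"ty":0,"tz":-0.12,"wx":0,"wy":0,"wz":0},
    {"claw":1,"tx":0,"ty":0,"tz":-0.165,"wx":0,"wy":0,"wz":0},
    {"claw":1,"tx":0.25,"ty":-0.18,"tz":-0.165,"wx":0,"wy":0,"wz":0},
    {"claw":1,"tx":0.358,"ty":-0.255,"tz":-0.165,"wx":0,"wy":0,"wz":0},
    {"claw":1,"tx":0.358,"ty":-0.255,"tz":-0.165,"wx":0,"wy":0,"wz":0},
    {"claw":1,"tx":0.358,"ty":-0.255,"tz":-0.12,"wx":0,"wy":0,"wz":0}
  ]
}}

```text
time_s: 8.25
tcp_pos: [493.5, -186.6, 89.4]
orientation: [[0.997, -0.075, -0.0], [-0.075, -0.997, -0.0], [-0.0, 0.0, -1.0]]
force: [-0.0, -0.6, -0.1]
width: 0.1
grip_force: 0.0
```

```bash
python3 -c "
from h import *
inc([494,-186,69],down(-0.076));print(telemetry.get_state()['force'])"
```

```text
t 8.25 tcp [ 493.528 -186.602   89.392] shift [ 0.002 -0.003  0.102] turn [0.    0.    0.001]
[-0.03  -0.595 -0.083]
```

Call:
{"api": "move_arm", "payload": {
  "increments": [
    {"claw":1,"tx":0,"ty":0,"tz":0.04,"wx":0,"wy":0,"wz":0},
    {"claw":1,"tx":0,"ty":0,"tz":0.07,"wx":0,"wy":0,"wz":0},
    {"claw":1,"tx":0,"ty":0,"tz":0.09,"wx":0,"wy":0,"wz":0},
    {"claw":1,"tx":0,"ty":0,"tz":0.108,"wx":0,"wy":0,"wz":0},
    {"claw":1,"tx":0,"ty":0,"tz":0.108,"wx":0,"wy":0,"wz":0},
    {"claw":1,"tx":0,"ty":0,"tz":0.108,"wx":0,"wy":0,"wz":0}
  ]
}}

```text
time_s: 9.0
tcp_pos: [492.8, -186.9, 69.9]
orientation: [[0.997, -0.076, -0.0], [-0.076, -0.997, -0.0], [0.0, 0.0, -1.0]]
force: [-8.2, 2.1, 16.0]
width: 0.1
grip_force: 8.0
```

Call:
{"api": "move_arm", "payload": {
  "increments": [
    {"claw":1,"tx":0,"ty":0,"tz":-0.1,"wx":0,"wy":0,"wz":0},
    {"claw":0.6,"tx":0,"ty":0,"tz":-0.4,"wx":0,"wy":0,"wz":0},
    {"claw":0.3,"tx":-0.15,"ty":0.15,"tz":-0.6,"wx":0,"wy":0,"wz":0},
    {"claw":0.3,"tx":-0.35,"ty":0.38,"tz":-0.6,"wx":0,"wy":0,"wz":0},
    {"claw":0.3,"tx":-0.35,"ty":0.4,"tz":-0.6,"wx":0,"wy":0,"wz":0},
    {"claw":0.3,"tx":-0.35,"ty":0.4,"tz":-0.6,"wx":0,"wy":0,"wz":0}
  ]
}}

```text
time_s: 9.75
tcp_pos: [417.8, -261.5, 188.0]
orientation: [[0.997, -0.077, 0.0], [-0.077, -0.997, 0.0], [0.0, -0.0, -1.0]]
force: [-0.5, -0.2, -0.5]
width: 59.5
grip_force: 0.0
```

```bash
python3 look.py w2
python3 - <<'E'
from h import *
from rig import read_camera,spot_point,masks_of
import cv2
for c in ["scene","top"]:
    for t in ["camera_stand","lens"]:
        for k in range(2):
            read_camera(c)
            for d in spot_point(c,t)[:1]: print(c,t,np.array(d["position"]),round(d["confidence"],2))
r=read_camera("scene"); im=r["pixels"][:,:,::-1]
cv2.imwrite("pics/stand.png",cv2.resize(im[140:300,180:320],None,fx=4,fy=3.75,interpolation=cv2.INTER_CUBIC))
E
```

```text
tester [ 464.1 -234.9    1.3] 0.84
round_key_top [ 421.8 -176.6   72.3] 0.63
square_key_top [ 420.3 -232.2   73.5] 0.87
eject_plunger_top [ 489.7 -183.4   70.5] 0.56
module [ 487.8 -272.8   27.4] 0.97
module [ 469.1 -453.7   -0.4] 0.4
contacts [ 500.  -274.    47.1] 0.67
bar [ 415.6 -286.3   71.5] 0.83
[ 418.44  -260.693  188.13 ] [[0.9972646339940576, -0.07391342722817078, -0.00023464885363088032], [-0.07391338392107152, -0.9972646470566209, 0.0001881711189115692], [-0.0002479153785025334, -0.0001703127112245325, -0.9999999547657719]] 59.49690879086696
scene camera_stand [737.7  41.7  -0.3] 0.74
scene camera_stand [738.3  41.6  -1.6] 0.85
scene lens [667.5  35.2 280.6] 0.85
scene lens [670.8  33.7 282.9] 0.84
top camera_stand [739.   46.3   2.9] 0.71
top camera_stand [738.8  46.9   0.5] 0.88
top lens [669.5  30.1 284.5] 0.73
top lens [673.9  31.  283.8] 0.78
```

View pics/w2.png

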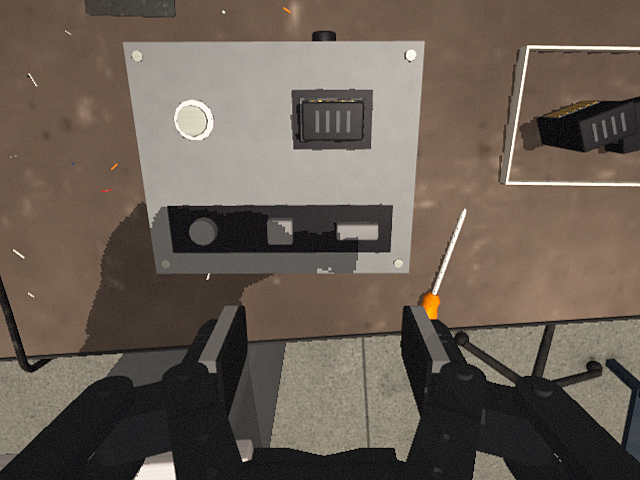

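View pics/stand.png

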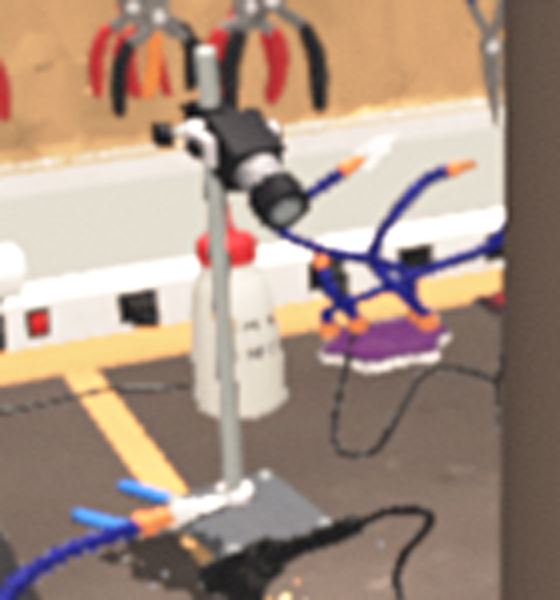

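The wrist view shows the raised module's top centred at about (333,121), and the plunger at (194,120) is down. The stand crop shows the lens pointing towards the robot and downwards. Now I'll grasp the module.

Run:
```python
from h import *
inc([487.8,-272.3,110],down(-0.076)); inc([487.8,-272.3,63],down(-0.076))
lens=np.array([670.4,32.5,283]); st=np.array([738.5,44.1,315]); d=st-lens; d/=np.linalg.norm(d); print("dir",d)
x=d; y=np.cross([0,0,1],x); y/=np.linalg.norm(y); z=np.cross(x,y); R=np.c_[x,y,z]
foc=lens-100*d; print("focus",foc)
top=foc-11*x+40*z  # top centre of the module
# tool: z=-mod z, x = mod x, y=-mod y ; TCP 23 mm below module top (86-63)
Rt=np.c_[x,-y,-z]; tcp=top-23*z; print("top",top,"tcp",tcp,"yaw",np.arctan2(x[1],x[0]),"tilt",np.arcsin(x[2]))
np.savez("goal.npz",R=Rt,p=tcp)
```

```text
t 11.05 tcp [ 418.106 -261.148  188.304] shift [0.352 0.029 0.392] turn [-0. -0.  0.]
t 11.05 tcp [ 418.106 -261.148  188.304] shift [0.352 0.029 0.627] turn [-0. -0.  0.]
dir [0.894 0.152 0.42 ]
focus [580.951  17.263 240.968]
top [554.537  12.764 272.64 ] tcp [564.067  14.388 251.77 ] yaw 0.16871839095238791 tilt 0.4337972798185666
```

Call:
{"api": "move_arm", "payload": {
  "increments": [
    {"claw":0.3,"tx":0.2,"ty":0.02,"tz":0.1,"wx":0,"wy":0,"wz":0},
    {"claw":0.3,"tx":0.352,"ty":0.029,"tz":0.25,"wx":0,"wy":0,"wz":0},
    {"claw":0.3,"tx":0.352,"ty":0.029,"tz":0.392,"wx":0,"wy":0,"wz":0},
    {"claw":0.3,"tx":0.352,"ty":0.029,"tz":0.44,"wx":0,"wy":0,"wz":0},
    {"claw":0.3,"tx":0.352,"ty":0.029,"tz":0.45,"wx":0,"wy":0,"wz":0}
  ]
}}

```text
time_s: 11.68
tcp_pos: [487.5, -272.1, 98.3]
orientation: [[0.997, -0.075, -0.001], [-0.075, -0.997, 0.0], [-0.001, -0.0, -1.0]]
force: [-0.5, 0.2, 0.7]
width: 59.7
grip_force: 0.0
```

```bash
python3 -c "
from h import *
inc([487.8,-272.3,63],down(-0.076));print(telemetry.get_state()['force'])"
```

```text
t 11.675 tcp [ 487.54  -272.093   98.254] shift [0.001 0.001 0.176] turn [-0.  0.  0.]
[-0.549  0.169  0.715]
```

Call:
{"api": "move_arm", "payload": {
  "increments": [
    {"claw":0.3,"tx":0.001,"ty":0.001,"tz":0.1,"wx":0,"wy":0,"wz":0},
    {"claw":0.3,"tx":0.001,"ty":0.001,"tz":0.16,"wx":0,"wy":0,"wz":0},
    {"claw":0.3,"tx":0.001,"ty":0.001,"tz":0.175,"wx":0,"wy":0,"wz":0},
    {"claw":0.3,"tx":0.001,"ty":0.001,"tz":0.175,"wx":0,"wy":0,"wz":0},
    {"claw":0.6,"tx":0.001,"ty":0.001,"tz":0.175,"wx":0,"wy":0,"wz":0},
    {"claw":1,"tx":0.001,"ty":0.001,"tz":0.175,"wx":0,"wy":0,"wz":0},
    {"claw":1,"tx":0.001,"ty":0.001,"tz":0.175,"wx":0,"wy":0,"wz":0},
    {"claw":1,"tx":0.001,"ty":0.001,"tz":0.175,"wx":0,"wy":0,"wz":0}
  ],
  "force": 50
}}

```text
time_s: 12.68
tcp_pos: [488.4, -272.6, 63.6]
orientation: [[0.997, -0.075, 0.001], [-0.075, -0.997, -0.001], [0.001, 0.0, -1.0]]
force: [1.2, -0.6, 0.4]
width: 35.3
grip_force: 54.7
```

Call:
{"api": "move_arm", "payload": {
  "increments": [
    {"claw":1,"tx":0,"ty":0,"tz":-0.05,"wx":0,"wy":0,"wz":0},
    {"claw":1,"tx":0,"ty":0,"tz":-0.12,"wx":0,"wy":0,"wz":0},
    {"claw":1,"tx":0,"ty":0,"tz":-0.22,"wx":0,"wy":0,"wz":0},
    {"claw":1,"tx":0,"ty":0,"tz":-0.35,"wx":0,"wy":0,"wz":0},
    {"claw":1,"tx":0,"ty":0,"tz":-0.55,"wx":0,"wy":0,"wz":0},
    {"claw":1,"tx":0,"ty":0,"tz":-0.75,"wx":0,"wy":0,"wz":0},
    {"claw":1,"tx":0,"ty":0,"tz":-0.85,"wx":0,"wy":0,"wz":0},
    {"claw":1,"tx":0,"ty":0,"tz":-0.85,"wx":0,"wy":0,"wz":0}
  ]
}}

```text
time_s: 13.68
tcp_pos: [488.7, -272.8, 235.8]
orientation: [[0.997, -0.075, 0.003], [-0.075, -0.997, -0.002], [0.004, 0.002, -1.0]]
force: [-0.3, -0.4, -0.5]
width: 35.1
grip_force: 54.6
```

Run:
```python
from h import *
from rig import read_camera,spot_point
import cv2
g=np.load("goal.npz"); inc(g["p"],g["R"]); inc(g["p"]-150*np.array([.894,.152,.42])*[1,1,0],g["R"])
st=telemetry.get_state()
print(st["force"],st["width"],st["grip_force"],st["joint_pos"])
r=read_camera("wrist"); cv2.imwrite("pics/w3.png",r["pixels"][:,:,::-1])
for c in ["wrist","scene","top"]:
    if c!="wrist": read_camera(c)
    for t in ["module","contacts","back_plate"]:
        for d in spot_point(c,t)[:1]:
            q=st["orientation"].T@(np.array(d["position"])-st["tcp_pos"]); print(c,t,np.array(d["position"]),q,round(d["confidence"],2))
```

```text
t 13.675 tcp [ 488.726 -272.809  235.816] shift [ 0.268 -1.46  -0.081] turn [ 0.026  0.205 -0.114]
t 13.675 tcp [ 488.726 -272.809  235.816] shift [-0.392 -1.296 -0.083] turn [ 0.026  0.205 -0.114]
[-0.274 -0.383 -0.474] 35.06608617145074 54.574779868125916 [-0.509  0.189  0.045  1.423 -0.     2.708]
wrist module [ 488.6 -274.1  201.1] [-0.152  1.237 34.718] 0.57
wrist contacts [ 498.  -274.7  216.4] [ 9.321  1.158 19.451] 0.86
wrist back_plate [ 602.2 -420.9    1. ] [123.418 138.766 235.495] 0.43
scene module [ 484.  -273.1  197.4] [-4.827  0.579 38.4  ] 0.8
scene contacts [ 498.5 -273.6  209.6] [ 9.713  0.011 26.251] 0.69
scene back_plate [ 476.6 -270.   213. ] [-12.383  -1.931  22.769] 0.85
```

View pics/w3.png

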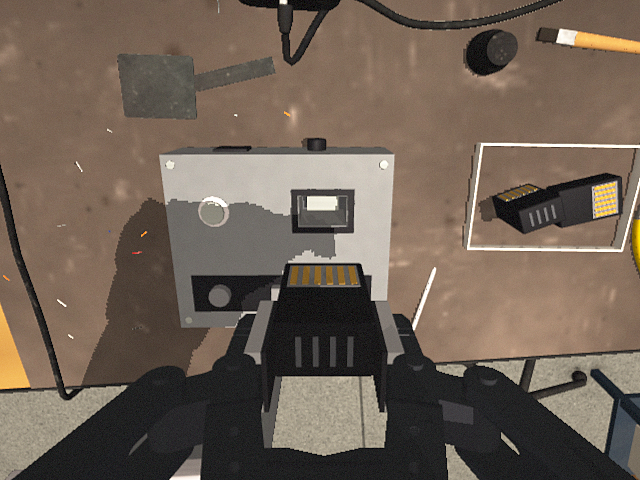

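The module is held squarely at (325,310) with its contact strip facing away from the robot, and the bay is empty. I'll move towards the camera in two stages.

Call:
{"api": "move_arm", "payload": {
  "increments": [
    {"claw":1,"tx":0,"ty":-0.1,"tz":-0.05,"wx":0,"wy":0.02,"wz":-0.01},
    {"claw":1,"tx":0,"ty":-0.25,"tz":-0.1,"wx":0.01,"wy":0.05,"wz":-0.03},
    {"claw":1,"tx":0,"ty":-0.4,"tz":-0.1,"wx":0.015,"wy":0.09,"wz":-0.05},
    {"claw":1,"tx":0,"ty":-0.55,"tz":-0.1,"wx":0.02,"wy":0.14,"wz":-0.08},
    {"claw":1,"tx":0,"ty":-0.7,"tz":-0.1,"wx":0.026,"wy":0.19,"wz":-0.1},
    {"claw":1,"tx":0,"ty":-0.85,"tz":-0.1,"wx":0.026,"wy":0.205,"wz":-0.114},
    {"claw":1,"tx":0,"ty":-0.9,"tz":-0.1,"wx":0.026,"wy":0.205,"wz":-0.114},
    {"claw":1,"tx":0,"ty":-0.9,"tz":-0.1,"wx":0.026,"wy":0.205,"wz":-0.114}
  ]
}}

```text
time_s: 15.28
tcp_pos: [501.7, -92.6, 253.6]
orientation: [[0.896, 0.168, 0.412], [0.152, -0.986, 0.072], [0.418, -0.002, -0.908]]
force: [-0.7, -0.1, -0.8]
width: 35.1
grip_force: 54.6
```

Run:
```python
from h import *
g=np.load("goal.npz"); inc(g["p"],g["R"]); st=telemetry.get_state(); print(st["force"],st["width"],st["joint_pos"])
```

```text
t 15.275 tcp [501.722 -92.646 253.644] shift [ 0.357 -0.475  0.175] turn [-0.001  0.001 -0.   ]
[-0.709 -0.057 -0.779] 35.12737939420663 [-0.291 -0.224 -0.404  1.     0.188  2.719]
```

Call:
{"api": "move_arm", "payload": {
  "increments": [
    {"claw":1,"tx":0.06,"ty":-0.1,"tz":0.03,"wx":0,"wy":0,"wz":0},
    {"claw":1,"tx":0.13,"ty":-0.22,"tz":0.08,"wx":0,"wy":0,"wz":0},
    {"claw":1,"tx":0.2,"ty":-0.34,"tz":0.13,"wx":0,"wy":0,"wz":0},
    {"claw":1,"tx":0.27,"ty":-0.43,"tz":0.16,"wx":0,"wy":0,"wz":0},
    {"claw":1,"tx":0.31,"ty":-0.47,"tz":0.175,"wx":0,"wy":0,"wz":0},
    {"claw":1,"tx":0.33,"ty":-0.475,"tz":0.175,"wx":0,"wy":0,"wz":0},
    {"claw":1,"tx":0.33,"ty":-0.475,"tz":0.175,"wx":0,"wy":0,"wz":0}
  ]
}}

```text
time_s: 16.15
tcp_pos: [559.5, 12.6, 249.4]
orientation: [[0.896, 0.166, 0.412], [0.15, -0.986, 0.071], [0.418, -0.002, -0.908]]
force: [-0.3, -0.3, -0.8]
width: 35.0
grip_force: 54.6
```

Run:
```python
from h import *
from rig import read_camera,spot_point
import cv2
g=np.load("goal.npz"); inc(g["p"],g["R"]); st=telemetry.get_state(); print(st["force"],st["width"],st["grip_force"])
pred=st["tcp_pos"]+st["orientation"]@[11,0,17.]; print("contacts pred",pred)
for c in ["scene","top","wrist"]:
    r=read_camera(c)
    for t in ["camera_stand","lens","focus","contacts","module"]:
        P=[]
        for k in range(2):
            read_camera(c); P+=[d["position"] for d in spot_point(c,t)[:1] if d["confidence"]>.4]
        if P: print(c,t,np.mean(P,0))
    if c=="scene": 
        q=(pred-r["position"])@np.array(r["rotation"]); q=np.array([q[0],-q[1],-q[2]])@np.array(r["intrinsics"]).T; u=(q[:2]/q[2]).astype(int); print(u)
        im=r["pixels"][:,:,::-1][u[1]-80:u[1]+70,u[0]-100:u[0]+80]; cv2.imwrite("pics/s4.png",cv2.resize(im,None,fx=4,fy=4,interpolation=cv2.INTER_CUBIC))
```

```text
t 16.15 tcp [559.472  12.562 249.411] shift [ 0.027 -0.005 -0.001] turn [-0.     0.001 -0.001]
[-0.322 -0.34  -0.835] 34.986461908240656 54.609636068344116
contacts pred [576.331  15.427 238.569]
scene camera_stand [597.75 -96.8   -0.4 ]
scene lens [668.2   37.75 283.5 ]
scene focus [ 599.1 -418.5    0.1]
scene contacts [575.7   15.55 233.5 ]
scene module [568.   15.6 218.4]
[272 223]
top camera_stand [737.7   47.9    2.85]
top lens [673.75  31.5  285.1 ]
top focus [ 472.3 -539.6   10.9]
top contacts [ 459.  -234.    -0.5]
top module [572.9  16.  217.9]
wrist camera_stand [737.25  40.45  -3.85]
wrist contacts [577.    12.95 235.05]
wrist module [573.1  17.1 217. ]
```

View pics/s4.png

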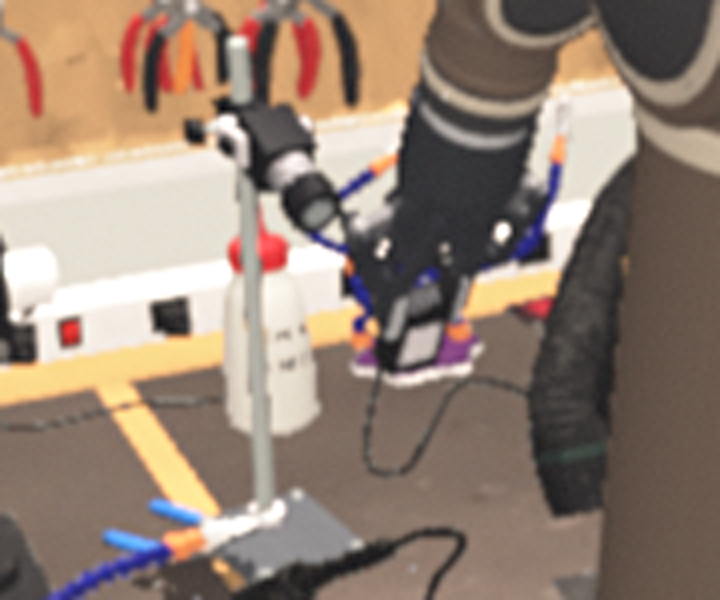

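The crop shows the module's plain back towards the robot, held in front of and below the lens, which is at (319,207) in the crop. I'll do a joint fit of the stand pose from these pixels and the network points before the last centimetre.

Run:
```python
from h import *
from rig import read_camera
from scipy.optimize import least_squares
r=read_camera("scene"); p,Rc,K=map(np.array,(r["position"],r["rotation"],r["intrinsics"]))
def proj(P):
    q=(P-p)@Rc; q=K@np.array([q[0],-q[1],-q[2]]); return q[:2]/q[2]
def model(v):
    sx,sy,yw,t=v; h=np.array([np.cos(yw),np.sin(yw),0]); s=np.array([sx,sy,0]); d=np.cos(t)*h+[0,0,np.sin(t)]
    return s,h,d,s+[0,0,315]-75*d
px=[(231.5,153.5),(239.5,271),(251.75,194.75)]
def res(v,net=1,pix=1):
    s,h,d,l=model(v); post=s+36*h
    o=[]
    if pix: o+=[(proj(post+[0,0,370])-px[0])/1.,(proj(post+[0,0,8])-px[1])/1.5,(proj(l)-px[2])/1.]
    if net: o+=[(s-[738.5,44.1,0])[:2]/3,(l-[670.5,33,283.5])/3]
    return np.concatenate(o)
for a in [(1,0),(0,1),(1,1)]:
    f=least_squares(res,[738,44,.17,.43],x_scale=[1,1,.02,.02],args=a); s,h,d,l=model(f.x); foc=l-100*d; print(f.x,"lens",l,"focus",foc,"cost",f.cost)
x=d; y=np.cross([0,0,1],x); y/=np.linalg.norm(y); z=np.cross(x,y)
Rt=np.c_[x,-y,-z]; tcp=foc-Rt@[11,0,18]; np.savez("goal.npz",R=Rt,p=tcp); inc(tcp,Rt)
```

```text
[738.127  44.039   0.162   0.431] lens [670.873  33.061 283.674] focus [581.2    18.423 241.905] cost 0.01753427689751227
[739.809  42.793   0.139   0.412] lens [671.755  33.263 284.953] focus [581.016  20.556 244.89 ] cost 1.3810313326428583
[738.683  43.248   0.144   0.419] lens [670.89   33.389 284.473] focus [580.499  20.244 243.77 ] cost 1.5675226137569738
t 19.35 tcp [559.207  13.226 249.336] shift [ 0.035 -0.019 -0.019] turn [-0.006 -0.006  0.01 ]
```

Call:
{"api": "move_arm", "payload": {
  "increments": [
    {"claw":1,"tx":0.015,"ty":-0.008,"tz":-0.008,"wx":0,"wy":0,"wz":0},
    {"claw":1,"tx":0.03,"ty":-0.017,"tz":-0.017,"wx":-0.003,"wy":-0.003,"wz":0.005},
    {"claw":1,"tx":0.03,"ty":-0.017,"tz":-0.017,"wx":-0.003,"wy":-0.003,"wz":0.005},
    {"claw":1,"tx":0.03,"ty":-0.017,"tz":-0.017,"wx":-0.003,"wy":-0.003,"wz":0.005},
    {"claw":1,"tx":0.03,"ty":-0.017,"tz":-0.017,"wx":-0.003,"wy":-0.003,"wz":0.005},
    {"claw":1,"tx":0.03,"ty":-0.017,"tz":-0.017,"wx":-0.003,"wy":-0.003,"wz":0.005},
    {"claw":1,"tx":0.03,"ty":-0.017,"tz":-0.017,"wx":-0.003,"wy":-0.003,"wz":0.005}
  ]
}}

```text
time_s: 20.23
tcp_pos: [562.6, 17.2, 254.9]
orientation: [[0.9, 0.155, 0.408], [0.141, -0.988, 0.065], [0.413, -0.001, -0.911]]
force: [0.3, -0.4, -1.1]
width: 34.9
grip_force: 54.6
```

Run:
```python
from h import *
from rig import order
g=np.load("goal.npz"); inc(g["p"],g["R"]); s=telemetry.get_state(); print(s["dq"],s["grip_force"],s["width"])
print(order.finish_job())
```

```text
t 20.225 tcp [562.568  17.195 254.878] shift [ 0.005 -0.002 -0.002] turn [-0.003 -0.003  0.005]
[0.001 0.003 0.002 0.    0.001 0.001] 54.61110591888428 34.93137327197956
the job is handed in; nothing more can be done
None
```

I pressed the round key, held the square key down, pushed the eject plunger and lifted the module out; it is now held still, by my estimate about 10 cm in front of the lens and square to it. I've handed the job in at about 20 s, but no verdict came back.

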